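Air the counter hob, refit its control knob and hold it pressed in

ROBOT

A 6-joint arm with a two-finger parallel gripper is mounted at the origin on the work surface. World frame = base frame: x ahead of the robot, y to its left, z up, the work surface at z = 0. Lengths are in mm, angles in rad, forces in N, time in s.
With the tool pointing down it reaches from about 275 to 725 mm from the base axis. Payload 5.6 kg.
Tool frame: the origin (TCP) lies midway between the tips of the shut fingers; the grasp point (between the pads) lies bot.grip_depth behind it (bot.grip_depth is the distance from the TCP to the grasp point, in mm); z points along the fingers, y is the direction in which the jaws open and shut (so a half turn about z gives the same grasp; the last joint's range is limited). The gripper opens to 85 mm and grips with 20 to 120 N. Pads are 22 mm wide; open, the fingers measure 114 mm over their backs; the gripper's body (76 mm by 85 mm) begins 54 mm behind the grasp point. The pads swing forward as they close: fully open they stand 13 mm farther back than shut.
Start: joints at [1.427, 0.255, 0.108, 0, -1.424, -0.285], TCP at [228.652, 500.211, 200.183] pointing down, gripper open.
Joint ranges: [-2.95, 2.95], [-1.21, 1.97], [-1.09, 1.5], [-2.87, 1.71], [-2.94, -0.07], [-3.05, 3.05]. Speed limits (rad/s): [2.57, 2.57, 3.14, 3.14, 3.14, 3.14].

INTERFACE

Orientations are given as a unit quaternion [x, y, z, w].
In Python, from rig import bot, eyes, workorder gives the robot as it stands.
- The arm moves only by the tool jog_arm, never from a script. Its argument "targets" is a list that holds one entry, the list of rows, each a list of 4 numbers: the shift along the tool's x, y, z in m, then the turn about the tool's z in rad. In form: [[[x, y, z, yaw], ...]]. A call has 1 to 8 rows; each row is the pose to reach, as a shift and turn from the pose commanded when the call began, along the tool's axes at that moment; what a row does not reach only later rows make up. A row lasts 1/8 s, in which the tool goes at most 62.5 mm and 10.7 degrees, less where a joint would pass 70% of its speed; a pose out of reach is approached as far as the arm can. A call with a gripper value outside its range is refused whole. "hand" is the gripper command: -1 is fully open, 1 is shut, values between are in proportion, set as the call begins (left out, the last holds). The fingers move at their own pace and stop on an object; "squeeze" is the grip in N (left out, the last holds). Time passes only in rows, so rows that repeat a pose let the fingers close. It gives the time, the measured TCP pose, the force and the opening at its end, in the units of the state.
- bot.get_state(): the state, without advancing time (a new reading comes with each control period).
- eyes.camera(name): name is "scene" or "top"; returns the picture (420x560x3 uint8, blue, green, red); there is no depth.
- eyes.camera_info(name): a dict with "fx", "fy", "cx", "cy" (pixels), "extrinsics" (4x4, takes a point from world to camera coordinates). Camera axes: x right, y down, z forward; pixel columns grow to the right and rows downward; lengths in mm; the calibration is good to about 2 mm. A picture is of the moment at which its call begins. camera_info takes no time and is no camera call.
- workorder.sign_off(): hands the job in, once; it reports no verdict.
The state is a dict: "time_s": time; "qpos": joint angles; "joint_vel": joint speeds; "effort": joint torques, N m; "position": TCP position; "tool_rot": TCP orientation; "wrist_force": force on the tool from outside, world axes, zero at the start; "wrist_torque": the same for the moment, N m; "opening": finger opening in mm.
Only numpy, scipy, OpenCV 4.12 (cv2) and the standard library are available. Lean on these libraries where they do the work, as an engineer would, in place of code of your own. Each camera call takes 0.05 s, during which the arm holds its last target. There are 200 camera calls.

TASK

Get the counter hob ready to light: first air its burner box by pulling the round pull knob on the control deck all the way up and then pushing it fully home again. Then pick up the loose control knob from the white board, turn it so that its pointer matches the pointer of the bare D-shaped spindle, push it fully onto the spindle and press it in against the spindle's spring. Finish still gripping the knob and holding it pressed in, and leave everything else where it stands.

Things in the scene. Friction and masses are not known exactly. Their poses are not given: they have to be found in the camera images.
- hob: Counter hob, fixed: a flat level control deck 170 (x) by 340 (y) by 85 mm high, origin at the centre of the deck's underside, z up; behind it (+x) a burner bed with a black grate, 220 mm deep, up to 78 mm high. On the deck stand the pull knob and the spindle, about 160 mm apart along y; either may be the left one.
- vent_grip (a point): Centre of the pull knob of the airing slide: black upright cylinder 26 mm across and 30 mm tall (this point half-way up it) on an 11 mm steel stem over a square 50 mm plate; its underside is 12 mm above the deck when home. It slides straight up and down only.
- vent (a joint): Height of the airing slide: 0 is fully home (start), 0.03 m is all the way up (stop). It snaps into a detent at each end; moving it takes up to 8 N either way, most about 5 mm from an end; only in the last 10 mm does it snap to an end by itself.
- spindle_top (a point): Centre of the top face of the brass D-shaped spindle on the deck, z up: shaft 16 mm across, 26 mm above the deck at rest, top 2 mm chamfered, one flat 3.5 mm from the axis facing this point's +x. It does not turn. Around its foot a collar 50 mm across, 2 mm high, with a tongue 6 mm wide jutting 13 mm the same way as the flat.
- spindle (a joint): How far the spindle is pressed in: 0 is out (rest), 0.006 m is fully in (stop). Spring: starts to give at about 4 N, fully in at about 10 N; springs out again when let go.
- knob_center (a point): Centre of the loose black control knob, 70 g, face up on the board, z up, 45 mm tall. Skirt 50 mm across, 20 mm high; above it a central grip wing along x, 46 long, 16 wide, 25 mm tall. A pointer tab at the skirt's foot juts 8 mm to +x. D-bore below: 18.4 mm across, 16 mm deep, flat 4.9 mm from the axis on the +x side; it fits with its x along the spindle's x, within about 10 degrees.
- board: White plastic board, fixed, 280 (x) by 240 (y) by 12 mm, origin at the centre of its underside, on the table.
- jar_lid: Bystander on the board: steel jar lid 52 mm across, 12 mm high, origin under its centre. Also leave alone the following bystanders.
- spoon: Bystander: steel spoon 180 mm long lying on the board along its left (+y) edge, handle to -x of its own frame.
- spoon2: Bystander: steel spoon 180 mm long lying on the table left of the robot, in front of the hob.
- bowl: Bystander: steel bowl 120 mm across, 50 mm high, origin under its centre.
- jar: Bystander: glass jar 64 mm across, 90 mm high, origin under its centre.
- can: Bystander: can 70 mm across, 100 mm high, origin under its centre.
- beaker: Bystander: white plastic beaker 76 mm across, 90 mm high, origin under its centre.
Things that resemble listed ones, but are neither listed nor needed, are in the scene too. What is shaped like the part that bears knob_center but purple is not meant.

How it is judged (in metres and radians):
On the way, in this order (a step that is already met when the one before it is completed fails the run):
1. the pull knob is pulled all the way up (value of joint vent above 0.026 m), for 0.1 s.
2. the pull knob is pushed fully home again (value of joint vent below 0.003 m), for 0.2 s.
3. the control knob is fully on the spindle, flat to flat (z of knob_center in the frame of spindle_top below 0.009 m and horizontal distance between knob_center and spindle_top below 0.0035 m and angle between the x axis of knob_center and the x axis of spindle_top, either way round below 0.25 rad and angle between knob_center's own z axis and vertical below 0.12 rad), for 0.2 s.
At the end, for the whole second after the job is handed in: the pull knob is home (within 3 mm); the control knob is on the spindle, flat to flat, within 2.5 mm of full depth, upright, and the fingers grip it (over 2 N) and keep the spindle pressed in by more than 3 mm of its 6 mm (all of step 3 and value of joint spindle above 0.003 m and value of joint vent below 0.003 m and contact force between the fingers and knob above 2 N); the arm keeps its last pose, push and grip.
It fails at once if the jar lid or the spoon on the board is shoved out of its place (distance of any of jar_lid, spoon from where it was at the start of the episode above 0.03 m).
It fails at once if the spoon on the table, bowl, jar, can or beaker is shoved out of its place (distance of any of spoon2, bowl, jar, can, beaker from where it was at the start of the episode above 0.03 m).
It also fails if it takes over 53 s, if anything falls off the work surface, if the arm or the gripper's body presses on something with over 40 N, if the wrist force passes 120 N, or if a joint passes its speed limit or range.

## Working session

There is one attempt and no reset: what is moved stays moved. The work goes in short steps, Python scripts to look and compute and a tool call to move; the robot and the scene stay as the last step left them, time stands still between calls to the robot, and variables do not carry over. Pictures are saved under pics/ and viewed, on a budget of 10 in all, crops included, one or two more only if the job needs it, and the job is handed in when it is done.

Besides the shell and the picture viewer there is one more tool, called after ">>>" as name([rows], argument=value, ...), one row to a line, values as JSON. jog_arm: Moves the arm, as the interface text tells. Its arguments: {"type":"object","properties":{"targets":{"type":"array"},"hand":{"type":"number"},"squeeze":{"type":"number"}},"required":["targets"]}

```bash
mkdir -p pics; cat > h.py <<'E'
import numpy as np, cv2
from rig import bot, eyes, workorder
def ray(info,u,v,z):
    E=np.array(info["extrinsics"],float); R=E[:3,:3]; t=E[:3,3]
    d=R.T@np.array([(u-info["cx"])/info["fx"],(v-info["cy"])/info["fy"],1]); c=-R.T@t
    return c+d*(z-c[2])/d[2]
def proj(info,p):
    E=np.array(info["extrinsics"],float); q=E[:3,:3]@np.array(p,float)+E[:3,3]
    return np.array([info["fx"]*q[0]/q[2]+info["cx"],info["fy"]*q[1]/q[2]+info["cy"]])
E
python3 - <<'E'
from h import *
for n in ("scene","top"):
    im=eyes.camera(n); cv2.imwrite(f"pics/{n}0.png",im); i=eyes.camera_info(n)
    E=np.array(i["extrinsics"]); print(n,i["fx"],i["cx"],i["cy"],np.round(E,3).tolist(),-E[:3,:3].T@E[:3,3])
print(bot.get_state(),bot.grip_depth)
E
```

```text
scene 391.69160600378405 273.36661058731147 212.0289548211759 [[-0.533, 0.846, 0.011, 230.84], [0.698, 0.448, -0.559, -352.902], [-0.478, -0.29, -0.829, 1520.551], [0.0, 0.0, 0.0, 1.0]] [1096.03626252  403.64658981 1060.97870569]
top 428.42482436924564 269.22261751036024 209.3899597735589 [[0.0, -1.0, -0.021, 77.686], [-0.994, 0.002, -0.113, 564.671], [0.113, 0.021, -0.993, 1156.519], [0.0, 0.0, 0.0, 1.0]] [ 429.95167956   51.87073788 1214.44415394]
{'time_s': 0.1, 'qpos': array([ 1.42659144e+00,  2.55682097e-01,  1.07108851e-01, -3.81219695e-04,
       -1.42393245e+00, -2.84578117e-01]), 'joint_vel': array([-2.11831284e-04, -1.34690781e-03,  1.87551631e-03,  1.48787991e-03,
       -1.76339854e-05,  9.64102378e-04]), 'effort': array([-1.81666139e-03, -3.87603486e+01,  2.38471484e+01,  5.37776247e+00,
       -3.82591184e-03,  7.47463190e-06]), 'position': array([228.43976863, 499.75059561, 199.38564074]), 'tool_rot': array([ 9.77099692e-01, -2.12780231e-01, -1.28131469e-04,  8.65804372e-04]), 'wrist_force': array([-0.79457992,  0.25961008,  0.22949872]), 'wrist_torque': array([ 0.0193678 , -0.0082972 ,  0.00296077]), 'opening': 85.33294172136291} 18.700000000000003
```

View pics/scene0.png

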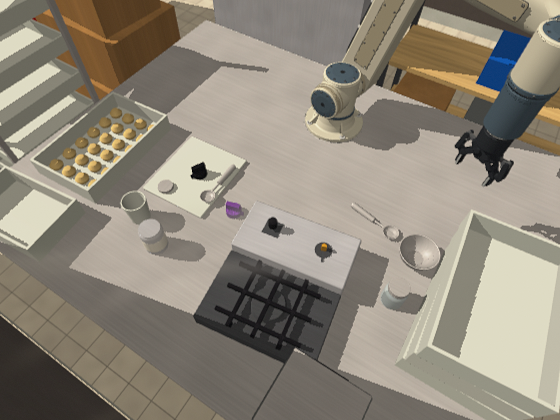

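View pics/top0.png

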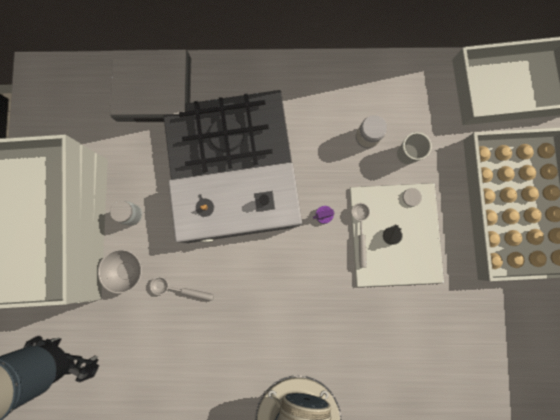

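The top view shows the pull knob at about (264,200), the brass spindle at (205,207) with its tongue pointing up, the black knob on the board at (393,236), and the purple decoy at (324,215). Next I'll zoom in on crops.

```bash
python3 - <<'E'
from h import *
t=cv2.imread("pics/top0.png"); s=cv2.imread("pics/scene0.png")
def c(im,u,v): return cv2.resize(im[v-25:v+25,u-33:u+33],(396,300),interpolation=cv2.INTER_CUBIC)
cv2.imwrite("pics/crops.png",np.vstack([np.hstack([c(t,393,236),c(t,205,205)]),np.hstack([c(s,199,172),c(s,323,248)])]))
i=eyes.camera_info("top"); j=eyes.camera_info("scene")
def cen(im,u,v,r,f):
    p=im[v-r:v+r,u-r:u+r].astype(int); m=f(p).astype(np.uint8)
    n,l,st,ce=cv2.connectedComponentsWithStats(m); k=1+np.argmax(st[1:,4]); print(st[k],ce[k]+[u-r,v-r]); return ce[k]+[u-r,v-r]
dark=lambda p:p.max(2)<60
brass=lambda p:(p[...,2]-p[...,0]>50)
a=cen(t,393,236,20,dark); print("knob",ray(i,*a,30))
a=cen(s,199,172,20,dark); print("knob",ray(j,*a,34))
a=cen(t,205,207,12,brass); print("spin",ray(i,*a,111))
a=cen(s,323,248,12,brass); print("spin",ray(j,*a,106))
a=cen(t,264,200,10,lambda p:p.max(2)<35); print("vent",ray(i,*a,124))
a=cen(s,273,223,12,dark); print("vent",ray(j,*a,112))
E
```

```text
[ 11  10  17  18 218] [391.80275229 234.9587156 ]
knob [ 493.57305369 -259.81614731   30.        ]
[ 12  11  16  16 193] [198.88082902 171.30051813]
knob [ 499.65652547 -256.96952279   34.        ]
[ 8 10  7  5 27] [203.77777778 206.85185185]
spin [562.91735751 245.74822252 111.        ]
[10  7  6  8 42] [323.5        246.80952381]
spin [569.10651393 249.09390202 106.        ]Traceback (most recent call last):
  File "<stdin>", line 15, in <module>
  File "<stdin>", line 8, in cen
    return _wrapfunc(a, 'argmax', axis=axis, out=out, **kwds)
    return bound(*args, **kwds)
ValueError: attempt to get argmax of an empty sequence
```

View pics/crops.png

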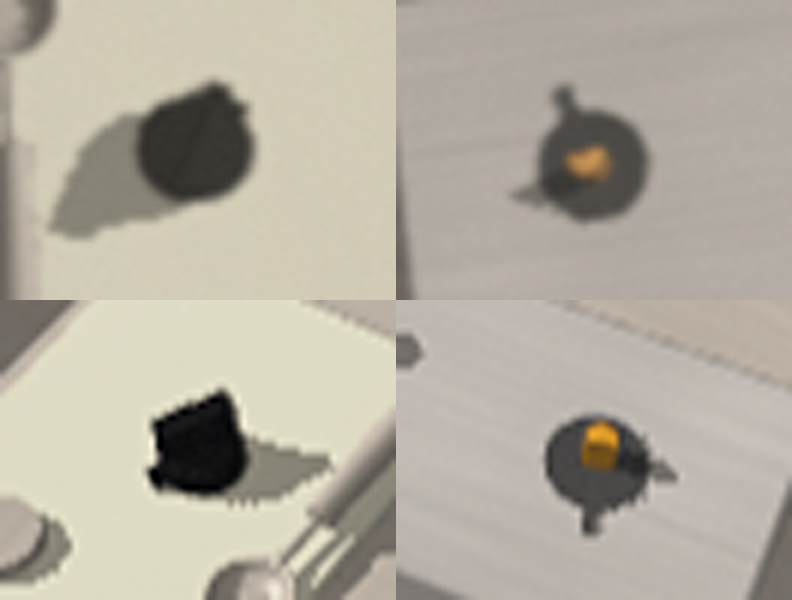

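The crops show the knob's pointer tab at top-crop (215,85), roughly 25° to the right of image-up. The spindle's collar centre is at top (205,207.5), with the tongue tip near (199.7,195). Next I'll turn these into positions.

```bash
python3 - <<'E'
from h import *
t=cv2.imread("pics/top0.png"); s=cv2.imread("pics/scene0.png")
i=eyes.camera_info("top"); j=eyes.camera_info("scene")
def mask(im,u,v,r,f,nm):
    p=im[v-r:v+r,u-r:u+r].astype(int); m=f(p).astype(np.uint8)
    n,l,st,ce=cv2.connectedComponentsWithStats(m); k=1+np.argmax(st[1:,4]); m=(l==k).astype(np.uint8)
    return m,ce[k]+[u-r,v-r],[u-r,v-r],st[k]
# collar: dark or brass, open away tongue
for nm,im,inf,u,v,r in (("top",t,i,205,207,14),("scene",s,j,323,250,15)):
    f=lambda p:((p.max(2)<115)|(p[...,2]-p[...,0]>50))
    m,c,o,st=mask(im,u,v,r,f,nm)
    big=cv2.resize(m*255,None,fx=8,fy=8,interpolation=cv2.INTER_CUBIC); _,big=cv2.threshold(big,127,255,0)
    op=cv2.morphologyEx(big,cv2.MORPH_OPEN,cv2.getStructuringElement(2,(57,57)))
    cn=max(cv2.findContours(op,0,1)[0],key=cv2.contourArea); e=cv2.fitEllipse(cn)
    ec=(np.array(e[0])+.5)/8-.5+o; C=ray(inf,*ec,87)
    print(nm,"collar",ec,np.array(e[1])/8,C,st)
    for tip in ([(199.7,195)] if nm=="top" else [(322.3,261.3)]):
        T=ray(inf,*tip,86); d=T-C; print(" tongue yaw deg",np.degrees(np.arctan2(d[1],d[0])),np.hypot(d[0],d[1]))
# vent cylinder
for nm,im,inf,u,v in (("top",t,i,264,200),("scene",s,j,273,224)):
    for th in (30,40,50,60,75):
        try: m,c,o,st=mask(im,u,v,14,lambda p:p.max(2)<th,nm); print(nm,th,c,st,ray(inf,*c,112),ray(inf,*c,127))
        except ValueError: pass
# knob
cr=lambda x,y,ox,oy:((x+.5)/6-.5+ox,(y+.5)/6-.5+oy)
for n,x,y,z in (("tab",215,83,16),("wing corner",246,110,57),("skirt",196,148,28)): print("top",n,ray(i,*cr(x,y,360,211),z))
for n,x,y,z in (("tab",152,178,14),("wingA",155,125,57),("wingB",222,91,57),("wingC",236,105,57),("skirtbot",205,196,12)): print("scene",n,ray(j,*cr(x,y,166,147),z))
# deck edge direction
E
```

```text
top collar [204.03289127 210.41336823] [10.36751938 16.69327354] [556.27572696 249.11911962  87.        ] [  4   2  19  22 266]
 tongue yaw deg 16.744760247524862 43.408780765552216
scene collar [323.05189133 249.91001987] [14.9874649  17.19719887] [568.10434754 249.65640784  87.        ] [  7   8  21  19 228]
 tongue yaw deg 24.991695936874994 35.50863513977033
top 50 [263. 204.] [13 18  1  1  1] [569.85837949  91.47751736 112.        ] [567.95479055  90.93862231 127.        ]
top 60 [263.26666667 199.94444444] [ 8  9 11 11 90] [580.47578346  90.80197269 112.        ] [578.42773272  90.27226919 127.        ]
top 75 [262.25  200.625] [  6   8  14  15 152] [578.69973296  93.441315   112.        ] [576.67584741  92.87570026 127.        ]
scene 30 [272.9787234  224.93617021] [10  9  8 10 47] [587.39826744  94.53909086 112.        ] [595.43803681  99.42498815 127.        ]
scene 40 [272.43902439 223.35365854] [10  8  8 12 82] [583.70779215  90.38096394 112.        ] [591.80589489  95.33258652 127.        ]
scene 50 [273.79166667 224.75833333] [  9   8  14  14 120] [585.63738734  96.17655324 112.        ] [593.70499    101.03656804 127.        ]
scene 60 [273.81538462 224.87692308] [  9   8  15  15 130] [585.93938386  96.4467751  112.        ] [594.00221302 101.30251864 127.        ]
scene 75 [272.67431193 227.16055046] [  3   8  21  19 218] [594.18507828  97.79711623 112.        ] [602.11757215 102.63151565 127.        ]
top tab [ 523.68775865 -274.46171455   16.        ]
top wing corner [ 508.33207814 -276.70038545   57.        ]
top skirt [ 492.87774732 -261.54029355   28.        ]
scene tab [ 520.09812533 -279.02587611   14.        ]
scene wingA [ 513.20507029 -273.52867412   57.        ]
scene wingB [ 473.30749145 -257.70863742   57.        ]
scene wingC [ 477.2628622  -244.73928178   57.        ]
scene skirtbot [ 513.02857634 -246.73380671   12.        ]
```

>>> jog_arm([
  [[0.06,0.028,0,0],[0.12,0.055,0,0],[0.175,0.08,0,0],[0.23,0.105,0,0],[0.285,0.13,0,0],[0.34,0.155,0,0],[0.395,0.18,0,0],[0.45,0.205,0,0]],
], hand=-1)

```text
time_s: 1.1
position: [553.5, 125.0, 199.8]
tool_rot: [0.977, -0.213, -0.0, 0.0]
wrist_force: [1.5, 0.6, 0.3]
opening: 85.1
```

>>> jog_arm([
  [[0.041,0.019,0.02,0],[0.041,0.019,0.03,0],[0.041,0.019,0.03,0],[0.041,0.019,0.03,0]],
])

```text
time_s: 1.6
position: [581.9, 93.2, 171.0]
tool_rot: [0.977, -0.212, 0.0, -0.0]
wrist_force: [0.3, 0.8, 0.4]
opening: 85.4
```

```bash
python3 - <<'E'
from h import *
ims=[]
for n,u,v in (("top",264,200),("scene",273,224)):
    im=eyes.camera(n); cv2.imwrite(f"pics/{n}1.png",im); i=eyes.camera_info(n)
    st=bot.get_state(); ims.append(cv2.resize(im[v-45:v+45,u-50:u+50],(400,360),interpolation=cv2.INTER_CUBIC)); print(proj(i,st["position"])-[u-50,v-45])
cv2.imwrite("pics/c1.png",np.hstack(ims)); q=st["tool_rot"]; print(st["position"],np.degrees(2*np.arctan2(q[1],q[0])),st["time_s"])
i=eyes.camera_info("top"); C=ray(i,205,207.3,87);T=ray(i,199.7,195,86);d=T-C;print(C,np.degrees(np.arctan2(d[1],d[0])),np.hypot(*d[:2]))
E
```

```text
[47.38851738 41.07408798]
[50.88839447 32.85462685]
[582.03913356  93.36258456 171.23435315] -24.47641348688922 1.7
[564.60072241 246.68255976  87.        ] 24.204217629746427 36.44723213999885
```

View pics/c1.png

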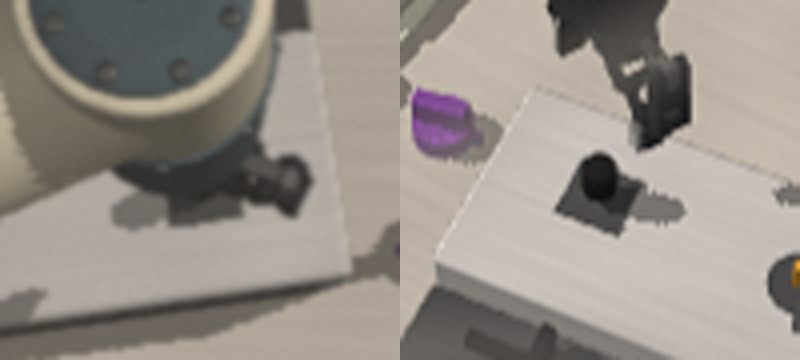

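The scene crop shows the pull knob at about (600,177), directly below the gripper. I'll descend and grip it.

>>> jog_arm([
  [[0,0,0.025,0],[0,0,0.05,0],[0,0,0.065,0],[0,0,0.073,0],[0,0,0.073,0]],
])

```text
time_s: 2.33
position: [582.1, 92.5, 97.3]
tool_rot: [0.977, -0.213, 0.0, 0.0]
wrist_force: [-0.4, 0.1, 0.8]
opening: 85.5
```

>>> jog_arm([
  [[0,0,0,0],[0,0,0,0],[0,0,0,0],[0,0,0,0],[0,0,0,0],[0,0,0,0],[0,0,0,0],[0,0,0,0]],
], hand=1, squeeze=60)

```text
time_s: 3.32
position: [582.0, 92.4, 97.2]
tool_rot: [0.977, -0.213, -0.0, 0.0]
wrist_force: [-0.5, -0.2, -0.2]
opening: -0.3
```

It closed on nothing, so I'll look.

```bash
cat > look.py <<'E'
from h import *
import sys
def look(tag,tu,su,w=50,h=45,mark=()):
    ims=[]
    for n,(u,v) in (("top",tu),("scene",su)):
        im=eyes.camera(n); cv2.imwrite(f"pics/{n}_{tag}.png",im); i=eyes.camera_info(n); st=bot.get_state()
        c=cv2.resize(im[v-h:v+h,u-w:u+w],(400,h*400//w),interpolation=cv2.INTER_CUBIC); k=200/w
        for p in [st["position"],*mark]:
            q=(proj(i,p)-[u-w,v-h]+.5)*k; cv2.drawMarker(c,(int(q[0]),int(q[1])),(0,0,255),cv2.MARKER_CROSS,12,1)
        ims.append(c)
    cv2.imwrite(f"pics/c_{tag}.png",np.hstack(ims)); print(st["position"],st["opening"],st["wrist_force"],st["time_s"])
E
python3 - <<'E'
from look import look
look("miss",(264,200),(273,215))
E
```

```text
[582.06201179  92.35168586  97.14723845] -0.338322794660502 [ 0.70496854 -0.10124324 -0.00458298] 3.425
```

View pics/c_miss.png

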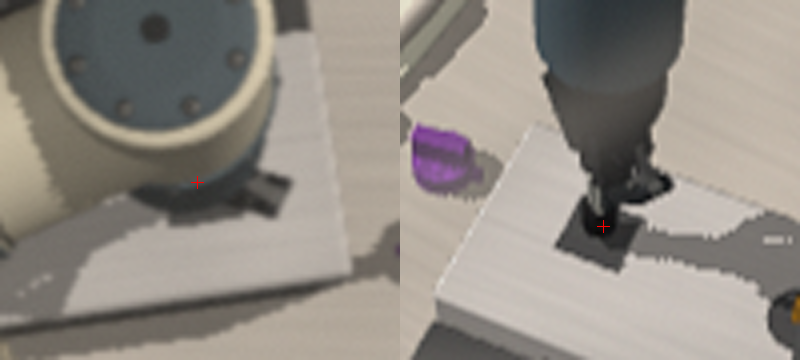

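```bash
python3 - <<'E'
from h import *
a=cv2.imread("pics/scene_miss.png")[180:240,243:303]; b=cv2.imread("pics/scene0.png")[180:240,243:303]
f=lambda c:cv2.resize(np.clip(c.astype(float)*1.8,0,255).astype(np.uint8),(400,400),interpolation=cv2.INTER_CUBIC)
cv2.imwrite("pics/z.png",np.hstack([f(a),f(b)]))
E
```

```text
(no output)
```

View pics/z.png

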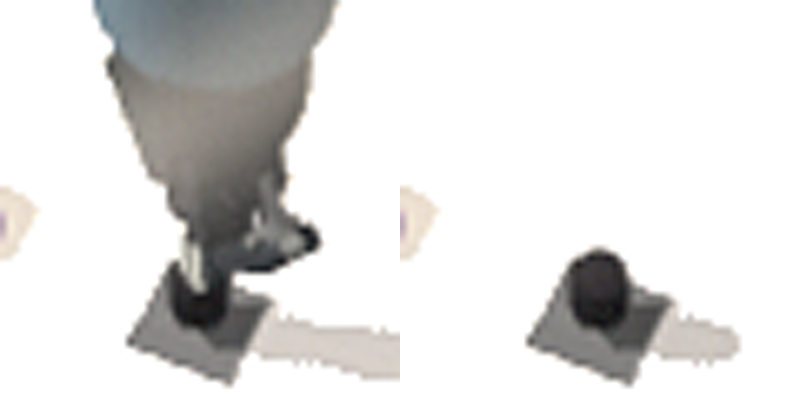

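The zoom shows the fingers at the knob, but it doesn't settle whether they hold it. A small lift with a force reading will tell.

>>> jog_arm([
  [[0,0,-0.002,0],[0,0,-0.004,0],[0,0,-0.005,0]],
])

```text
time_s: 3.8
position: [582.2, 92.4, 102.5]
tool_rot: [0.977, -0.213, 0.0, -0.0]
wrist_force: [0.4, -0.9, -0.6]
opening: 0.2
```

No load, so the knob is not gripped. I'll compare where the finger tips should appear with where they do.

```bash
python3 - <<'E'
from h import *
j=eyes.camera_info("scene")
im=cv2.imread("pics/scene1.png"); ims=[]
def show(im,pts,u0,v0,w=80,h=80):
    c=cv2.resize(np.clip(im[v0:v0+h,u0:u0+w].astype(float)*1.6,0,255).astype(np.uint8),(400,400),interpolation=cv2.INTER_CUBIC)
    for p,col in pts:
        q=(proj(j,p)-[u0,v0]+.5)*400/w; cv2.drawMarker(c,(int(q[0]),int(q[1])),col,cv2.MARKER_CROSS,10,1)
    return c
y=np.array([-.416,-.909,0]); P=np.array([582,93.4,184.])
a=show(im,[(P+s*42.5*y,(0,0,255)) for s in (1,-1)]+[(P-[0,0,13],(0,255,0)),((583,92,127),(255,0,0)),((583,92,97),(255,0,0))],240,170)
im=eyes.camera("scene"); cv2.imwrite("pics/scene2.png",im); p=bot.get_state()["position"]
b=show(im,[(p,(0,255,0)),((583,92,127),(255,0,0)),((583,92,97),(255,0,0))],240,170)
cv2.imwrite("pics/z2.png",np.hstack([a,b]))
E
```

```text
(no output)
```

View pics/z2.png

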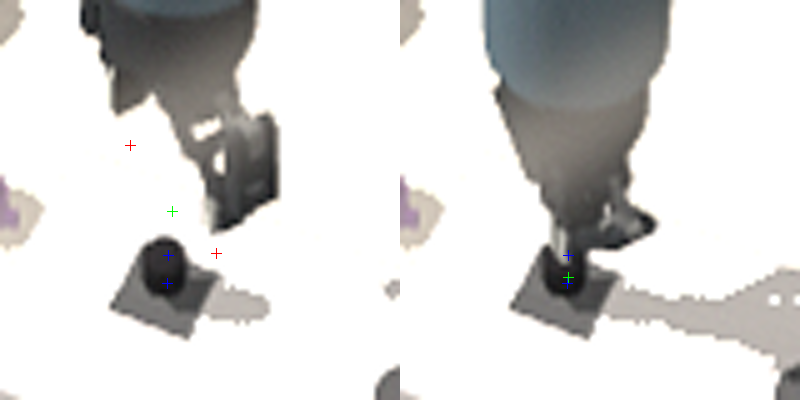

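In the hover view the finger tips appear about 6 px higher than the pose predicts. The start pictures show the gripper clearly in both views, so I'll check there.

```bash
python3 - <<'E'
from h import *
y=np.array([-.416,-.909,0]); P=np.array([228.4,499.8,199.4+13]); ims=[]
for n in ("top","scene"):
    i=eyes.camera_info(n); im=cv2.imread(f"pics/{n}0.png"); q=proj(i,P).astype(int); u0=max(q[0]-45,0);v0=max(min(q[1]-45,330),0);
    c=cv2.resize(np.clip(im[v0:v0+90,u0:u0+90].astype(float)*1.6,0,255).astype(np.uint8),None,fx=400/min(90,560-u0),fy=400/90,interpolation=cv2.INTER_CUBIC)
    k=400/90
    for p,col in ((P+42.5*y,(0,0,255)),(P-42.5*y,(0,0,255)),(P-[0,0,13],(0,255,0))):
        r=(proj(i,p)-[u0,v0]+.5)*k; cv2.drawMarker(c,(int(r[0]),int(r[1])),col,cv2.MARKER_CROSS,10,1)
    print(n,u0,v0,c.shape); ims.append(c[:400,:400])
cv2.imwrite("pics/z3.png",np.hstack(ims))
E
```

```text
top 38 301 (400, 400, 3)
scene 420 135 (400, 400, 3)
```

View pics/z3.png

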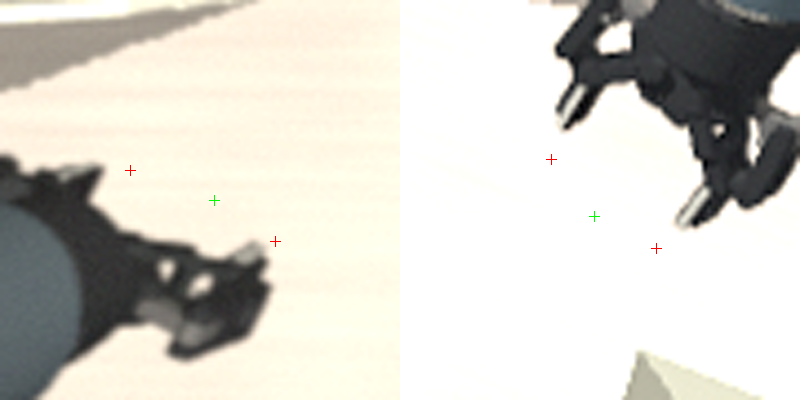

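```bash
cat >> h.py <<'E'
def tri(pt,ps):
    A=[];b=[]
    for n,(u,v) in (("top",pt),("scene",ps)):
        i=eyes.camera_info(n); a=ray(i,u,v,0); d=ray(i,u,v,300)-a; d/=np.linalg.norm(d); M=np.eye(3)-np.outer(d,d); A.append(M); b.append(M@a)
    x=np.linalg.lstsq(np.vstack(A),np.hstack(b),rcond=None)[0]
    return x,proj(eyes.camera_info("top"),x)-pt,proj(eyes.camera_info("scene"),x)-ps
E
python3 - <<'E'
from h import *
k=400/90
T=lambda x,y:(38+x/k-.5,301+y/k-.5); S=lambda x,y:(420+x/k-.5,135+y/k-.5)
for a,b in (((100,168),(283,225)),((262,250),(167,128))): print(*tri(T(*a),S(*b)))
print(bot.get_state()["position"])
E
```

```text
[252.22339763 540.19927217 243.82409849] [-0.68588067  0.26570857] [-0.60542795  0.08180474]
[212.12728669 457.66440777 241.4132505 ] [-0.77714771  0.33636573] [-0.66567077  0.09268083]
[582.21959288  92.37387565 102.535911  ]
```

Triangulating the open tips at the start gives a midpoint about 43 mm above the reported TCP. That puts the shut tips about 30 mm behind where the frame says, and the lateral position is fine. I'll open, go deeper and try again.

>>> jog_arm([
  [[0,0,0,0],[0,0,0,0],[0,0,0,0],[0,0,0,0],[0,0,0,0],[0,0,0,0]],
], hand=-1)

```text
time_s: 4.6
position: [582.1, 92.3, 102.2]
tool_rot: [0.977, -0.213, 0.0, 0.0]
wrist_force: [-0.6, 0.1, 0.0]
opening: 85.3
```

>>> jog_arm([
  [[0,0,0.008,0],[0,0,0.016,0],[0,0,0.024,0],[0,0,0.032,0],[0,0,0.032,0]],
])

```text
time_s: 5.22
position: [581.5, 92.2, 69.2]
tool_rot: [0.977, -0.213, -0.001, 0.0]
wrist_force: [0.3, -0.4, 0.2]
opening: 85.0
```

>>> jog_arm([
  [[0,0,0,0],[0,0,0,0],[0,0,0,0],[0,0,0,0],[0,0,0,0],[0,0,0,0],[0,0,0,0]],
], hand=1, squeeze=60)

```text
time_s: 6.1
position: [581.2, 90.1, 71.0]
tool_rot: [0.977, -0.213, -0.0, 0.002]
wrist_force: [-3.7, -6.0, 5.0]
opening: 24.4
```

Gripped, with the opening at 24 mm. Now I'll pull up.

>>> jog_arm([
  [[0,0.002,-0.006,0],[0,0.002,-0.012,0],[0,0.002,-0.018,0],[0,0.002,-0.024,0],[0,0.002,-0.03,0],[0,0.002,-0.033,0],[0,0.002,-0.034,0],[0,0.002,-0.034,0]],
])

```text
time_s: 7.1
position: [580.9, 90.2, 101.3]
tool_rot: [0.977, -0.213, -0.001, 0.0]
wrist_force: [8.4, -5.1, -16.3]
opening: 23.9
```

At the stop: 16 N held with 30 mm of travel. Now I'll push it home.

>>> jog_arm([
  [[0,0,0,0],[0,0,0.008,0],[0,0,0.016,0],[0,0,0.024,0],[0,0,0.031,0],[0,0,0.036,0],[0,0,0.037,0],[0,0,0.037,0]],
])

```text
time_s: 8.1
position: [581.4, 90.2, 70.9]
tool_rot: [0.977, -0.212, 0.001, -0.0]
wrist_force: [-9.6, -3.8, 20.4]
opening: 24.2
```

Home, with 20 N of resistance. I'll hold, release and rise.

>>> jog_arm([
  [[0,0,0,0],[0,0,0,0],[0,0,0,0],[0,0,0,0],[0,0,0,0],[0,0,0,0]],
], hand=-1)

```text
time_s: 8.85
position: [581.2, 90.6, 67.1]
tool_rot: [0.977, -0.213, -0.0, 0.0]
wrist_force: [-0.2, 0.0, 0.4]
opening: 85.1
```

>>> jog_arm([
  [[0,0,-0.03,0],[0,0,-0.07,0],[0,0,-0.11,0],[0,0,-0.13,0],[0,0,-0.13,0]],
])

```text
time_s: 9.48
position: [582.2, 90.8, 199.0]
tool_rot: [0.977, -0.213, 0.002, -0.001]
wrist_force: [-0.9, 0.6, -0.1]
opening: 85.4
```

```bash
python3 - <<'E'
from h import *
s0=cv2.imread("pics/scene0.png"); s=eyes.camera("scene"); cv2.imwrite("pics/scene3.png",s)
for im in (s0,s):
    p=im[208:240,258:290].astype(int); m=(p.max(2)<60).astype(np.uint8); n,l,st,ce=cv2.connectedComponentsWithStats(m); print(st[1:].tolist())
st=bot.get_state(); q=st["tool_rot"]; print(st["position"],np.degrees(2*np.arctan2(q[1],q[0])),st["time_s"],st["qpos"])
E
```

```text
[[10, 10, 15, 15, 130]]
[[25, 0, 3, 1, 3], [10, 10, 14, 14, 125]]
[581.33175068  90.72906301 197.26342675] -24.574963293798042 9.525 [ 4.20053885e-01  3.32084451e-01  2.07204519e-01 -4.33220335e-04
 -1.44497829e+00  7.21882581e-01]
```

The slide is home again: its image blob is at the same place as at the start. Now to the loose knob at about (494.5,-260.5).

>>> jog_arm([
  [[0.01,0.05,0,0],[0.019,0.1,0,0],[0.029,0.155,0,0],[0.038,0.205,0,0],[0.048,0.255,0,0],[0.057,0.305,0,0],[0.067,0.355,0,0],[0.067,0.355,0,0]],
])

```text
time_s: 10.52
position: [492.7, -262.7, 195.2]
tool_rot: [0.977, -0.215, -0.002, 0.0]
wrist_force: [0.7, 0.5, -0.4]
opening: 85.7
```

>>> jog_arm([
  [[0,0,0.05,0],[0,0,0.1,0],[0,0,0.1,0],[0,0,0.1,0]],
])

```text
time_s: 11.02
position: [495.7, -260.5, 98.9]
tool_rot: [0.977, -0.212, 0.001, 0.001]
wrist_force: [1.0, -0.8, 0.8]
opening: 85.1
```

```bash
python3 - <<'E'
from look import look
look("knob",(393,236),(199,165),45,45,[(494.5,-260.5,57)])
E
```

```text
[ 496.2885963  -260.59570241   99.66597697] 85.27590988789738 [-0.66283206 -0.25093981 -0.27492323] 11.125
```

View pics/c_knob.png

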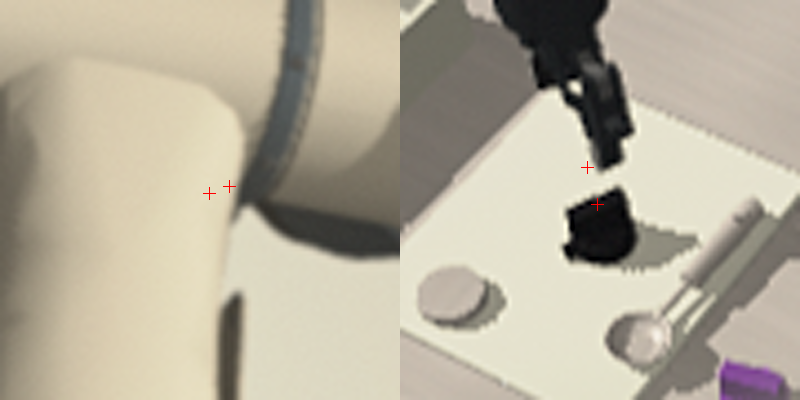

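The scene crop shows the wing top centred near (598,206), with my mark at (597,204). I'll descend and grip.

>>> jog_arm([
  [[0,0,0.04,0],[0,0,0.07,0],[0,0,0.083,0],[0,0,0.09,0],[0,0,0.09,0]],
])

```text
time_s: 11.75
position: [495.3, -260.4, 8.0]
tool_rot: [0.977, -0.213, 0.001, 0.0]
wrist_force: [0.5, 0.2, -0.1]
opening: 85.7
```

>>> jog_arm([
  [[0,0,0,0],[0,0,0,0],[0,0,0,0],[0,0,0,0],[0,0,0,0],[0,0,0,0],[0,0,0,0],[0,0,0,0]],
], hand=1, squeeze=70)

```text
time_s: 12.75
position: [494.9, -260.4, 7.6]
tool_rot: [0.977, -0.213, 0.0, 0.0]
wrist_force: [-0.4, 0.4, 5.1]
opening: 14.3
```

Gripped, with the opening at 14.3 mm for the 16 mm wing. I'll lift, carry and turn.

>>> jog_arm([
  [[0,0,-0.02,0],[0,0,-0.06,0],[0,0,-0.11,0],[0,0,-0.16,0],[0,0,-0.17,0],[0,0,-0.17,0]],
])

```text
time_s: 13.5
position: [494.5, -259.8, 176.6]
tool_rot: [0.977, -0.213, -0.0, -0.0]
wrist_force: [1.1, -0.1, -1.3]
opening: 14.6
```

>>> jog_arm([
  [[-0.01,-0.03,0,0],[-0.023,-0.075,0,0],[-0.036,-0.12,0,0],[-0.051,-0.17,0,0],[-0.066,-0.22,0,0],[-0.08,-0.27,0,0],[-0.095,-0.32,0,0],[-0.11,-0.37,0,0]],
])

```text
time_s: 14.5
position: [547.1, 123.5, 174.6]
tool_rot: [0.977, -0.213, -0.002, 0.001]
wrist_force: [0.7, -0.5, -0.3]
opening: 14.3
```

>>> jog_arm([
  [[-0.012,-0.04,0,-0.1],[-0.022,-0.08,0,-0.2],[-0.03,-0.1,0,-0.35],[-0.036,-0.122,0,-0.5],[-0.036,-0.122,0,-0.65],[-0.036,-0.122,0,-0.8],[-0.036,-0.122,0,-0.857],[-0.036,-0.122,0,-0.857]],
])

```text
time_s: 15.5
position: [565.3, 247.6, 174.7]
tool_rot: [0.977, 0.212, -0.002, 0.001]
wrist_force: [0.2, -0.4, -1.9]
opening: 14.2
```

```bash
python3 - <<'E'
from look import look
from h import *
look("sp",(230,200),(323,225),40,40,[(566.3,248.2,111)])
q=bot.get_state()["tool_rot"]; print(np.degrees(2*np.arctan2(q[1],q[0])),bot.get_state()["qpos"])
E
```

```text
[565.73110476 247.68118768 175.55636781] 14.31033032489116 [ 0.26659283 -0.38742256 -1.10603497] 15.6
24.458103531350066 [ 6.65086719e-01  3.99794212e-01  2.52002929e-01 -4.19115847e-04
 -1.42577415e+00  1.33264519e+00]
```

View pics/c_sp.png

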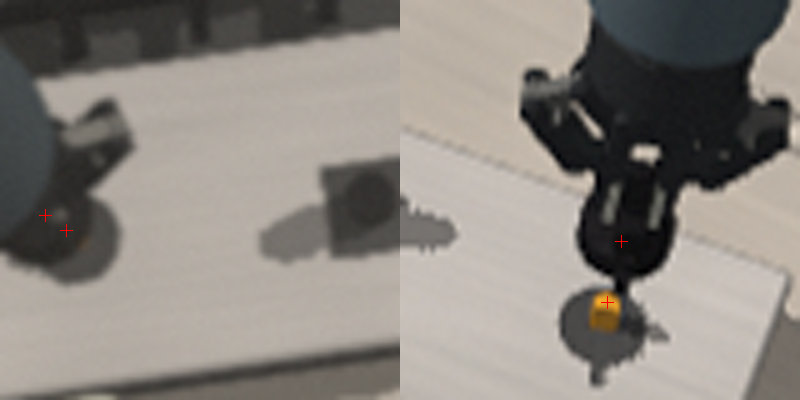

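The scene crop shows the knob held over the spindle with its tab pointing the same way as the tongue. I'll measure the knob's offset from the spindle in this one view by fitting circles of known radius and height to both rims.

```bash
cat > fit.py <<'E'
from h import *
from scipy.optimize import least_squares
j=eyes.camera_info("scene")
def rim(im,c,z,R,th,tab,rng=75,skip=22,view=16.4):
    """edge search along spokes on plane z from guess c; robust circle of fixed R"""
    g=cv2.GaussianBlur(im.max(2).astype(np.float32),(0,0),.6); c=np.array(c,float)
    for _ in range(4):
        pts=[]
        for a in np.radians(np.arange(view-rng,view+rng,3)):
            if abs(np.degrees(a)-tab)<skip: continue
            r=np.arange(R-9,R+9,.25); P=np.c_[c[0]+r*np.cos(a),c[1]+r*np.sin(a),np.full_like(r,z)]
            uv=np.array([proj(j,p) for p in P],np.float32)
            v=cv2.remap(g,uv[:,0],uv[:,1],cv2.INTER_LINEAR).ravel()
            k=np.where((v[:-1]<th)&(v[1:]>=th))[0]
            if len(k): pts.append(P[k[np.argmin(abs(r[k]-R))],:2])
        pts=np.array(pts); f=least_squares(lambda q:np.hypot(*(pts-q).T)-R,c[:2],loss="soft_l1",f_scale=.7); c=f.x
    return c,len(pts),np.median(abs(f.fun))
E
python3 - <<'E'
from fit import *
im=cv2.imread("pics/scene_sp.png"); im0=cv2.imread("pics/scene0.png")
for z in (178,180,182): print("skirt",z,rim(im,(566,248),z,25,80,24.5))
for z in (85.5,87): print("collar",z,rim(im0,(567,249),z,25,120,24.5,view=16,rng=90),rim(im,(567,249),z,25,120,24.5))
# tongue edge directions: darkest column around
E
```

```text
skirt 178 (array([563.61889813, 247.97791183]), 35, np.float64(0.48212209286619157))
skirt 180 (array([564.73821625, 248.3233947 ]), 35, np.float64(0.5009666604335195))
skirt 182 (array([565.85500421, 248.64951317]), 35, np.float64(0.49865164364188175))
collar 85.5 (array([565.83205721, 248.99489549]), 45, np.float64(0.26657322258112615)) (array([565.67154312, 248.86391913]), 35, np.float64(0.2529295389162236))
collar 87 (array([566.58824708, 249.2134715 ]), 45, np.float64(0.2684716001397831)) (array([566.44485417, 249.10841151]), 35, np.float64(0.25292953884135017))
```

The knob is about 1.5 mm short along its wing. I'll correct that, descend to just above the spindle and re-measure.

>>> jog_arm([
  [[0.0015,0,0.02,0],[0.0015,0,0.04,0],[0.0015,0,0.055,0],[0.0015,0,0.06,0],[0.0015,0,0.06,0],[0.0015,0,0.06,0]],
])

```text
time_s: 16.35
position: [568.2, 248.8, 118.1]
tool_rot: [0.977, 0.212, 0.001, -0.0]
wrist_force: [-0.5, 0.7, -0.7]
opening: 14.3
```

```bash
python3 - <<'E'
from fit import *
im=eyes.camera("scene"); cv2.imwrite("pics/scene_n.png",im); st=bot.get_state(); z=st["position"][2]+4.4
q=st["tool_rot"]; print(st["position"],np.degrees(2*np.arctan2(q[1],q[0])),st["wrist_force"])
for dz in (-1,0,1): print("skirt",z+dz,rim(im,(566,248),z+dz,25,80,24.5))
u0,v0=290,200; c=cv2.resize(im[v0:v0+70,u0:u0+70],(560,560),interpolation=cv2.INTER_CUBIC); cv2.imwrite("pics/n.png",c)
E
```

```text
[568.18492006 248.87550827 118.07130588] 24.535529089953215 [ 0.19623386  0.25835913 -1.86428538]
skirt 121.47130587744329 (array([579.89835947, 253.42629495]), 35, np.float64(0.7541519861651338))
skirt 122.47130587744329 (array([580.40245381, 253.60779459]), 35, np.float64(0.7817046788847932))
skirt 123.47130587744329 (array([580.92331384, 253.73971819]), 35, np.float64(0.7537207064236426))
```

View pics/n.png

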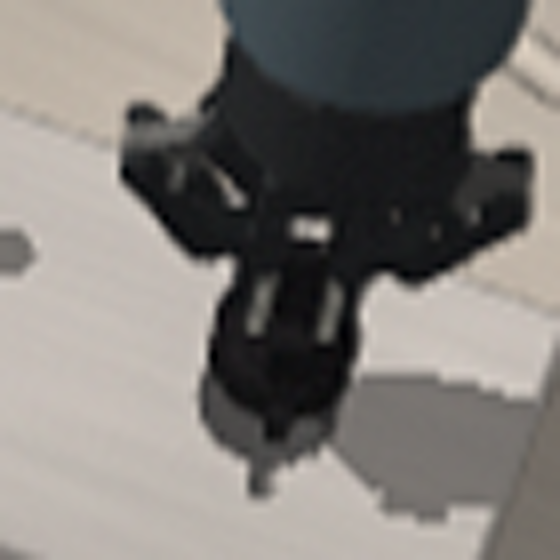

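The skirt now sits in front of the collar, and the tab (275,430) lines up with the tongue (260,485). The edge threshold was catching the collar, so I'll refit with a darker one.

```bash
python3 - <<'E'
from fit import *
im=cv2.imread("pics/scene_n.png"); z=bot.get_state()["position"][2]+4.4; print(bot.get_state()["position"])
for th in (40,50,58): print("skirt",th,z,rim(im,(567,249),z,25,th,24.5))
print(rim(cv2.imread("pics/scene_sp.png"),(566,248),180,25,50,24.5))
E
```

```text
[568.18492006 248.87550827 118.07130588]
skirt 40 122.47130587744329 (array([567.67075602, 250.72378397]), 35, np.float64(0.494385254915354))
skirt 50 122.47130587744329 (array([569.13181134, 251.08604611]), 35, np.float64(0.25946958160049505))
skirt 58 122.47130587744329 (array([570.4503877 , 251.56051497]), 35, np.float64(0.3723488614076409))
(array([563.0825751 , 247.82049554]), 35, np.float64(0.7468354073654417))
```

The knob is about 1.5 mm past the spindle along the wing, with some uncertainty. I'll step back 1 mm, descend gently and watch the force.

>>> jog_arm([
  [[-0.001,0,0.004,0],[-0.001,0,0.008,0],[-0.001,0,0.011,0],[-0.001,0,0.014,0],[-0.001,0,0.014,0]],
])

```text
time_s: 17.02
position: [566.6, 248.1, 102.8]
tool_rot: [0.977, 0.212, -0.0, 0.0]
wrist_force: [0.3, -0.0, -0.5]
opening: 14.5
```

No force 4 mm below the spindle top, so the bore is on. I'll continue.

>>> jog_arm([
  [[0,0,0.003,0],[0,0,0.006,0],[0,0,0.009,0],[0,0,0.009,0]],
])

```text
time_s: 17.52
position: [566.7, 248.1, 93.8]
tool_rot: [0.977, 0.212, -0.0, 0.0]
wrist_force: [0.0, 0.3, -0.4]
opening: 14.1
```

Still free at 13 mm. Next I'll seat it and press in.

>>> jog_arm([
  [[0,0,0.002,0],[0,0,0.004,0],[0,0,0.006,0],[0,0,0.006,0],[0,0,0.006,0]],
])

```text
time_s: 18.15
position: [566.9, 248.2, 88.7]
tool_rot: [0.977, 0.213, 0.0, -0.0]
wrist_force: [-2.6, -0.1, 4.9]
opening: 14.1
```

>>> jog_arm([
  [[0,0,0.002,0],[0,0,0.004,0],[0,0,0.004,0],[0,0,0.004,0]],
])

```text
time_s: 18.65
position: [567.0, 248.2, 85.2]
tool_rot: [0.977, 0.213, 0.001, -0.0]
wrist_force: [-4.5, -0.6, 8.3]
opening: 14.2
```

8.3 N means the spindle is about 4.3 mm in. I'll press to the stop with some reserve.

>>> jog_arm([
  [[0,0,0.002,0],[0,0,0.003,0],[0,0,0.004,0],[0,0,0.004,0],[0,0,0.004,0],[0,0,0.004,0]],
])

```text
time_s: 19.4
position: [567.3, 248.3, 84.3]
tool_rot: [0.977, 0.213, 0.002, -0.0]
wrist_force: [-9.3, -1.1, 22.0]
opening: 14.4
```

```bash
python3 - <<'E'
from h import *
im=eyes.camera("scene"); cv2.imwrite("pics/scene_f.png",im); st=bot.get_state(); print(st["position"],st["wrist_force"],st["opening"],st["time_s"])
c=cv2.resize(im[195:275,250:350],(750,600),interpolation=cv2.INTER_CUBIC); cv2.imwrite("pics/f.png",c)
for m in (cv2.imread("pics/scene0.png"),im):
    p=m[208:240,258:290].astype(int); n,l,s,ce=cv2.connectedComponentsWithStats((p.max(2)<60).astype(np.uint8)); print(s[1:].tolist())
E
```

```text
[567.27532781 248.28396325  84.30853539] [-9.64799889 -2.27899594 22.2029866 ] 14.375951455729487 19.45
[[10, 10, 15, 15, 130]]
[[10, 10, 14, 14, 126]]
```

View pics/f.png

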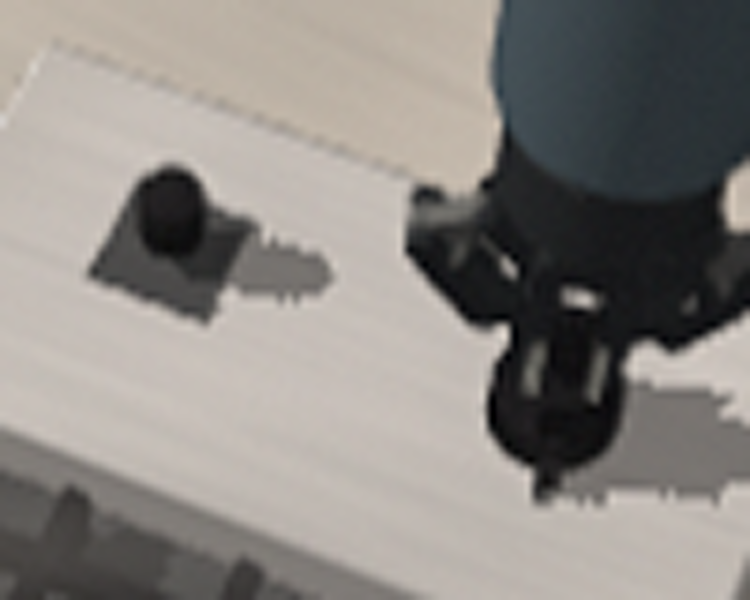

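The knob covers the collar with its tab over the tongue at (545,485). The spindle is at its stop (22 N), and the pull knob is home at its start position in the image. I'll hand in.

```bash
python3 - <<'E'
from h import *
print(workorder.sign_off()); s=bot.get_state(); print(s["position"],s["wrist_force"],s["opening"],s["time_s"])
E
```

```text
the job is handed in; nothing more can be done
None
the job is handed in; nothing more can be done
```

The hob is ready, and I handed the job in at about 19.5 s, still gripping the control knob and holding it pressed in. `sign_off` gave no verdict, and the robot gave no state reading after it.

- **Airing slide:** I pulled the knob up 30 mm until it held against the stop at 16 N. I then pushed it home to 20 N and let go. In the last picture its dark blob has the same corner as at the start (126 against 130 pixels), so it is still home.
- **Control knob:** I picked it up by its wing, turned it about 49° and slid it onto the spindle. It moved freely for the first 13 mm or so, then the spring force rose from 5 to 8 to 22 N. The tool height matches fully seated with the spindle at its 6 mm stop. The pointer tab lies over the collar's tongue, and the fingers are 14.4 mm apart on the 16 mm wing with a 70 N squeeze.

**Checks that failed or disagreed:**
- **Missed grasp:** The first grip on the pull knob closed on nothing. The pictures showed the finger tips about 30 mm further back than the stated TCP, so I used that offset from then on.
- **Rim measurement:** The last measurement of the knob's rim above the spindle shifted by about 3 mm with the brightness threshold. I made a 1 mm compromise correction and relied on force feedback while inserting.
- **Sideways load:** About 10 N of sideways force remained on the wrist at the end. I did not measure the knob's tilt.
- **Bystanders:** I did not measure their positions at the end. No unexpected contact force showed up during the moves.
- **Pictures:** I viewed 12, two over the budget of 10.

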